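Seat the temperature logger in the incubator's thermometer well and start it

TASK

Check the incubator's temperature: take the temperature logger out of the probe stand and put its stem into the thermometer well of the dry-block incubator. Push it gently by its head, without dropping or forcing it, until the tip stands on the bottom of the well, so that its stop collar has slid up the stem and marks the depth against the block. Then press the start button on top of the logger once it is home, and leave it standing there by itself; leave the tubes and the dial thermometer where they are.

Things in the scene. Friction and masses are not known exactly. Their poses are not given: they have to be found in the camera images.
- logger: Temperature logger: steel stem 8 mm in diameter, 80 mm long, hemispherical tip, under a white cylindrical head 25 mm in diameter, 50 mm tall (80 to 130 mm above the tip; the lowest 8 mm taper). About 100 g. Origin at the tip, +z up the stem. At the start it hangs upright by its stop collar in one of the stand's two holes, tip 22 mm below the stand's top.
- logger_head (a point): Point on the logger's axis in its head, 108 mm above the tip and 22 mm below the head's flat top.
- stem_tip (a point): The very tip of the logger's stem.
- stop_collar (a joint): Black stop collar on the stem, 26 mm in diameter, 9 mm thick plus a 3 mm hub on top. It grips the stem: sliding it takes about 3 N, more than the logger's weight, so the logger does not sink by itself once the collar rests on a surface. Value in m: how far it is pushed up the stem; 0 at the start, its flat underside then 22 mm above the tip; at most 0.042.
- collar_face (a point): Centre of the stop collar's flat underside.
- start_button (a joint): Round grey push button, 16 mm in diameter, in the middle of the head's top, standing 6 mm proud of it. Value in m: 0 released, 0.004 fully pressed; it springs back. It begins to move at about 1.2 N and is fully down at about 4 N.
- button_top (a point): Centre of the button's top, 136 mm above the stem tip when released.
- probe_stand: Fixed grey probe stand, 58 x 136 mm block on a thin 70 x 148 mm steel foot, top 50 mm above the desk, with two 12 mm holes 72 mm apart along its y axis, at y = -36 and +36 mm. Origin in the middle of its underside. One hole holds the logger, the other the dial thermometer.
- dial_thermometer: Stem thermometer with a flat round steel dial, 41 mm in diameter, facing up 107 mm above its tip, and a brass nut on its stem; it hangs in the other hole of the stand, the dial 115 mm above the desk, and must be left alone. Origin at its tip.
- dry_block: Fixed dry-block incubator: cream housing 248 x 190 x 94 mm, sloping console on its -x side, level aluminium block 98 x 128 mm, top 100 mm above the desk, with eight 14 mm tube wells in two rows and one smaller hole, the thermometer well, alone in the middle of the block's console side. Three capped tubes rise 33 mm above the block. Origin on the desk, under a point 4 mm to -x of the block's centre.
- well_mouth (a point): Centre of the mouth of the thermometer well, in the plane of the block's top. The well is a plain vertical hole 10 mm in diameter. It lies at x = -22 mm, y = 0, z = 100 mm in the incubator's frame.
- well_bottom: The rigid flat bottom of the thermometer well. It lies 28 to 50 mm below the mouth; how deep differs from block to block and can be neither seen nor measured, only felt. The point reported is the well's mouth, not the bottom.
- tube0: Capped glass sample tube standing in one of the block's tube wells, 12 mm in diameter, 78 mm long, cap 16 mm. Origin at its lower end. Leave alone.
- tube1: A second such tube.
- tube2: A third such tube.
There are look-alikes about, which are no part of the job. Leave any red look-alike of the probe_stand alone.

How it is judged:
On the way, in this order (a step that is already met when the one before it is completed fails the run):
1. the logger is taken out of the stand (z of stem_tip in the frame of probe_stand above 0.055 m and contact force between the fingers and logger above 1 N), for 0.1 s.
2. its tip stands on the bottom of the thermometer well (horizontal distance between stem_tip and well_mouth below 0.004 m and contact force between well_bottom and logger above 0.1 N and value of joint start_button below 0.002 m), for 0.2 s.
3. the start button is pressed down while the logger is home (value of joint start_button above 0.003 m and contact force between well_bottom and logger above 0.1 N), for 0.1 s.
At the end, for the whole second after the job is handed in: Logger released, at rest, tip touching the well's bottom (over 0.05 N) within 4 mm of its axis, lean under 0.12 rad, collar pushed up over 4 mm and within 3 mm of the block's top; button pressed 3 mm or more after bottoming, now sprung back (contact force between well_bottom and logger above 0.05 N and horizontal distance between stem_tip and well_mouth below 0.004 m and angle between logger's own z axis and vertical below 0.12 rad and z of collar_face in the frame of well_mouth below 0.003 m and value of joint stop_collar above 0.004 m and value of joint start_button below 0.0015 m and linear speed of logger below 0.02 m/s).
It fails at once if the logger is forced: more than 24 N between it and the incubator (contact force between logger and dry_block above 24 N).
It fails at once if the logger is dropped: it moves faster than 0.3 m/s with the fingers off it (contact force between the fingers and logger below 0.05 N and linear speed of logger above 0.3 m/s).
It fails at once if the dial thermometer is disturbed (moved more than 15 mm) (distance of dial_thermometer from where it was at the start of the episode above 0.015 m).
It fails at once if a tube in the block is disturbed (moved more than 15 mm) (distance of any of tube0, tube1, tube2 from where it was at the start of the episode above 0.015 m).
It also fails if it takes over 54 s, if anything falls off the work surface, if the arm or the gripper's body presses on something with over 40 N, if the wrist force passes 120 N, or if a joint passes its speed limit or range.

ROBOT

A 6-joint arm with a two-finger parallel gripper is mounted at the origin on the work surface. World frame = base frame: x ahead of the robot, y to its left, z up, the work surface at z = 0. Lengths are in m, angles in rad, forces in N, time in s.
With the tool pointing down it reaches from about 0.275 to 0.85 m from the base axis. Payload 19 kg.
Tool frame: the origin (TCP) lies at the very end of the fingers, on their centre line; the grasp point (between the pads) lies 19 mm behind it; x points along the fingers, y is the direction in which the jaws open and shut, and the axes are right-handed (so a half turn about x gives the same grasp; the last joint's range is limited). The gripper opens to 85 mm and grips with 20 to 120 N. Pads are 22 mm wide; open, the fingers measure 114 mm over their backs; the gripper's body (76 mm by 85 mm) begins 54 mm behind the grasp point. The pads swing forward as they close: fully open they stand 13 mm farther back than shut.
Start: joints at [1.043, 0.15, 1.437, -0, 1.554, -0.134], TCP at [0.221, 0.531, 0.231] pointing down, gripper open.
Joint ranges: [-2.8, 2.8], [-0.68, 2.1], [0.12, 2.68], [-1.39, 4.53], [0.16, 2.79], [-2.81, 2.81]. Speed limits (rad/s): [1.89, 1.89, 2.22, 3.01, 3.01, 3.01].

INTERFACE

Orientations are given as a unit quaternion [x, y, z, w].
In Python, from workcell import * gives the robot as it stands.
- The arm moves only by the tool step_arm, never from a script. Its argument "steps" is a list of rows, each a list of 7 numbers: the shift along the world's x, y, z in m, then the turn, a rotation vector about the world's x, y, z in rad, then the opening, from -1 (shut) to 1 (fully open). In form: [[x, y, z, wx, wy, wz, gripper], ...]. A call has 1 to 12 rows; each row is the pose to reach, as a shift and turn from the pose commanded when the call began; what a row does not reach only later rows make up. A row lasts 1/12 s, in which the tool goes at most 41.7 mm and 7.16 degrees, less where a joint would pass 70% of its speed; a pose out of reach is approached as far as the arm can. A call with a gripper value outside its range is refused whole. The fingers move at their own pace and stop on an object; the grip force is fixed at half the most. Time passes only in rows, so rows that repeat a pose let the fingers close. It gives the time, the measured TCP pose, the force and the opening at its end, in the units of the state.
- sense(): the state, without advancing time (a new reading comes with each control period).
- read_camera(name): name is "side" or "top"; returns a dict with "image" (420x560x3 uint8, red, green, blue), "fx", "fy", "cx", "cy" (pixels), "dist" ([k1, k2, p1, p2, k3] as OpenCV has them; the pictures are not rectified), "rvec" (rotation vector, rad) and "tvec" (3), from world to camera coordinates, as OpenCV has them. Camera axes: x right, y down, z forward; pixel columns grow to the right and rows downward; lengths in m; the calibration is good to about 2 mm. A picture is of the moment at which its call begins. There is no depth.
- finish_job(): hands the job in, once; it reports no verdict.
Trained networks look in the newest picture that a camera, given by its name, has taken for a name from the list of things; names that differ only in an ending like _2 or _b are one class to them, and where a whole thing is asked for, a point or a joint stands for the part that bears it (a point fixed in the world has none). Each returns a list of dicts, best first, with "conf" (0 to 1); they miss things now and then, are a little off and sometimes report something else, mostly with a low value. They report only what shows in the picture. A call takes as long as a camera call. They do not tell look-alikes from the thing itself.
- look_for(name, camera): "at" ([x, y, z] in m, in the coordinates of the camera as it stood for that picture, good to about 4 mm: the middle of the surface that is visible of it).
- trace(name, camera): "mask" (420x560 bool, what is visible of it).
The state is a dict: "t": time; "q": joint angles; "qd": joint speeds; "joint_efforts": joint torques, N m; "position": TCP position; "orientation": TCP orientation; "wrist_force": force on the tool from outside, world axes, zero at the start; "ft_torque": the same for the moment, N m; "grip_width": finger opening in m.
Only numpy, scipy, OpenCV 4.12 (cv2) and the standard library are available. Lean on these libraries where they do the work, as an engineer would, in place of code of your own. Each camera call takes 0.05 s, during which the arm holds its last target.

## Working session

There is one attempt and no reset: what is moved stays moved. The work goes in short steps, Python scripts to look and compute and a tool call to move; the robot and the scene stay as the last step left them, time stands still between calls to the robot, and variables do not carry over. Pictures are saved under pics/ and viewed, and the job is handed in when it is done.

Besides the shell and the picture viewer there is one more tool, called as name(argument=value, ...) on one line, values as JSON. step_arm: Moves the arm, as the interface text tells. Its arguments: {"type":"object","properties":{"steps":{"type":"array","items":{"type":"array","items":{"type":"number"}}}},"required":["steps"]}

```bash
mkdir -p pics
python3 - <<'E'
from workcell import *
import cv2
s=sense();print({k:s[k] for k in('t','position','orientation','wrist_force','grip_width')})
for c in('side','top'):
    r=read_camera(c);cv2.imwrite(f'pics/{c}0.png',r['image'][:,:,::-1]);print(c,r['fx'],r['rvec'],r['tvec'],r['dist'])
    for n in('logger','stop_collar','start_button','probe_stand','dial_thermometer','dry_block','tube0'):
        print(n,[(round(d['conf'],2),[round(float(v),3) for v in d['at']]) for d in look_for(n,c)])
E
```

```text
{'t': 0.0, 'position': array([0.22052431, 0.53077553, 0.2307082 ]), 'orientation': array([ 0.13793502,  0.69357443, -0.13872492,  0.69331367]), 'wrist_force': array([-0.41610344,  0.13460099, -0.02368673]), 'grip_width': 0.08574064445525241}
side 420.91309514910307 [ 2.25512455 -0.25596691  0.1062333 ] [-0.40581433  0.17161856  0.88178497] [-0.04818816  0.          0.          0.          0.        ]
logger [(0.5, [-0.004, -0.149, 1.053]), (0.38, [0.293, 0.097, 0.767])]
stop_collar [(0.24, [0.253, 0.05, 0.817])]
start_button []
probe_stand [(0.92, [0.005, -0.036, 1.06]), (0.83, [-0.125, -0.139, 1.171]), (0.71, [-0.255, -0.047, 1.072]), (0.59, [-0.056, 0.187, 0.777]), (0.33, [-0.004, -0.15, 1.059])]
dial_thermometer [(0.63, [0.017, -0.096, 1.019])]
dry_block [(0.66, [0.198, 0.147, 0.767])]
tube0 [(0.6, [0.252, 0.09, 0.775]), (0.48, [0.253, 0.049, 0.819])]
top 391.1251386971374 [ 2.02928426 -2.18017989  0.25686388] [0.08591775 0.46827293 0.85858674] [-0.10311414  0.          0.          0.          0.        ]
logger [(0.54, [-0.191, 0.001, 0.825])]
stop_collar [(0.62, [-0.196, 0.019, 0.904])]
start_button [(0.62, [-0.199, -0.005, 0.8]), (0.48, [-0.193, 0.001, 0.817])]
probe_stand [(0.92, [-0.197, 0.276, 0.853]), (0.75, [-0.158, 0.028, 0.918]), (0.71, [-0.316, 0.13, 0.888]), (0.67, [0.197, 0.141, 0.884])]
dial_thermometer [(0.68, [-0.125, -0.004, 0.855])]
dry_block [(0.73, [0.199, -0.127, 0.906]), (0.54, [-0.158, 0.029, 0.914])]
tube0 [(0.54, [0.203, -0.197, 0.881]), (0.45, [0.22, -0.222, 0.889])]
```

View pics/side0.png

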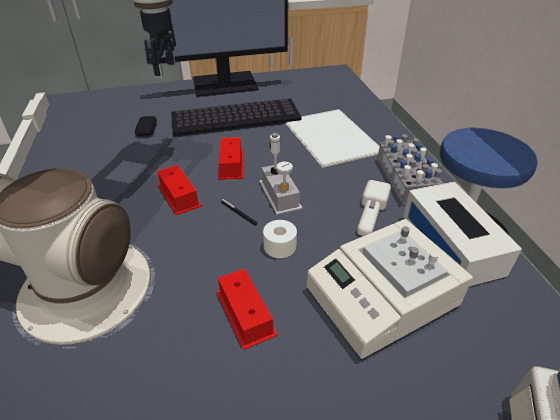

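View pics/top0.png

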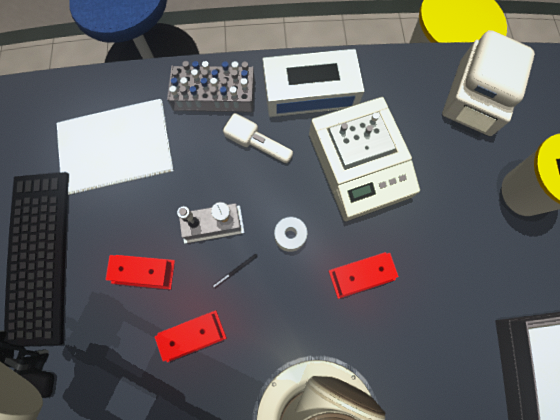

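Grey stand: top (211,222), side (281,188). The tall white-headed logger is at top (184,213) and side (275,143), and the dial thermometer is at top (221,211). Possible confusions are the three red stands (no logger in them), the white device at top (257,138), and the tape roll at (291,234). I'll check the choice in close crops.

```bash
cat > h.py <<'E'
from workcell import *
import cv2,numpy as np
def K(r): return np.array([[r['fx'],0,r['cx']],[0,r['fy'],r['cy']],[0,0,1.]])
def proj(r,P): return cv2.projectPoints(np.array(P,float).reshape(-1,1,3),np.array(r['rvec'],float),np.array(r['tvec'],float),K(r),np.array(r['dist'],float))[0].reshape(-1,2)
def world(r,p):
    R=cv2.Rodrigues(np.array(r['rvec'],float))[0]; return R.T@(np.array(p)-np.array(r['tvec']))
def ray(r,uv):
    u=cv2.undistortPoints(np.array([[uv]],float),K(r),np.array(r['dist'],float))[0,0]
    R=cv2.Rodrigues(np.array(r['rvec'],float))[0]; return -R.T@np.array(r['tvec']), R.T@np.array([u[0],u[1],1.])
def atz(r,uv,z):
    o,d=ray(r,uv); return o+d*(z-o[2])/d[2]
def tri(r1,u1,r2,u2):
    a,d=ray(r1,u1);b,e=ray(r2,u2);d/=np.linalg.norm(d);e/=np.linalg.norm(e)
    s=np.linalg.lstsq(np.array([d,-e]).T,b-a,rcond=None)[0];p=a+s[0]*d;q=b+s[1]*e
    return (p+q)/2,np.linalg.norm(p-q)
def crop(r,x0,y0,x1,y1,k,f): cv2.imwrite(f,cv2.resize(r['image'][y0:y1,x0:x1,::-1],None,fx=k,fy=k,interpolation=cv2.INTER_CUBIC))
E
python3 - <<'E'
from h import *
S=read_camera('side');T=read_camera('top')
print(len([0]))
crop(T,165,190,255,250,8,'pics/c1.png');crop(S,240,120,310,215,6,'pics/c2.png')
crop(T,300,90,430,225,4,'pics/c3.png');crop(S,300,170,480,360,3,'pics/c4.png')
for r,c in((S,'side'),(T,'top')):
    for n in('logger','start_button','probe_stand','dial_thermometer','dry_block','tube0','stop_collar'):
        for d in look_for(n,c): print(c,n,round(d['conf'],2),world(r,d['at']).round(3))
E
```

```text
1
side logger 0.55 [0.466 0.242 0.134]
side probe_stand 0.95 [ 0.321 -0.165  0.051]
side probe_stand 0.68 [0.364 0.349 0.048]
side probe_stand 0.59 [0.209 0.243 0.046]
side probe_stand 0.58 [0.463 0.176 0.043]
side dial_thermometer 0.74 [0.475 0.172 0.116]
side dry_block 0.97 [ 0.573 -0.199  0.088]
side tube0 0.62 [ 0.634 -0.171  0.124]
side tube0 0.57 [0.466 0.241 0.132]
side tube0 0.55 [ 0.675 -0.191  0.123]
side tube0 0.43 [ 0.576 -0.203  0.082]
side tube0 0.4 [ 0.65  -0.117  0.126]
top start_button 0.51 [0.47  0.25  0.163]
top probe_stand 0.9 [0.46  0.211 0.043]
top probe_stand 0.76 [ 0.32  -0.135  0.048]
top probe_stand 0.73 [0.211 0.269 0.05 ]
top probe_stand 0.64 [0.362 0.376 0.046]
top probe_stand 0.41 [0.474 0.179 0.112]
top dial_thermometer 0.59 [0.474 0.182 0.11 ]
top dry_block 0.78 [ 0.582 -0.155  0.092]
top dry_block 0.42 [0.469 0.253 0.163]
top tube0 0.57 [ 0.641 -0.169  0.125]
top tube0 0.37 [ 0.667 -0.181  0.128]
top stop_collar 0.41 [0.466 0.245 0.057]
```

View pics/c1.png

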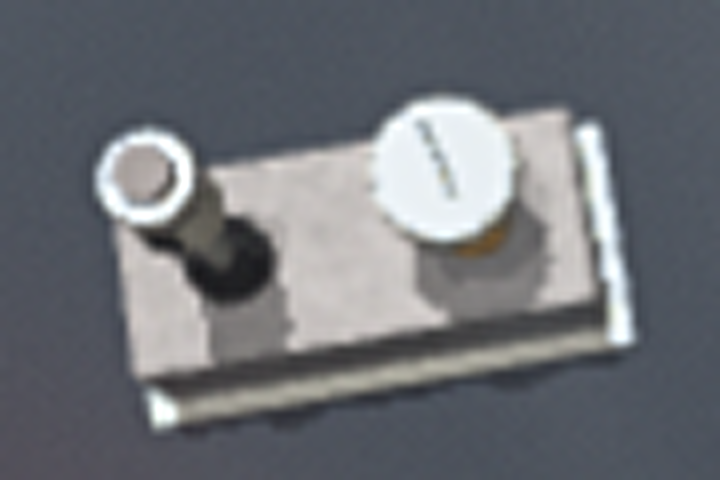

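View pics/c2.png

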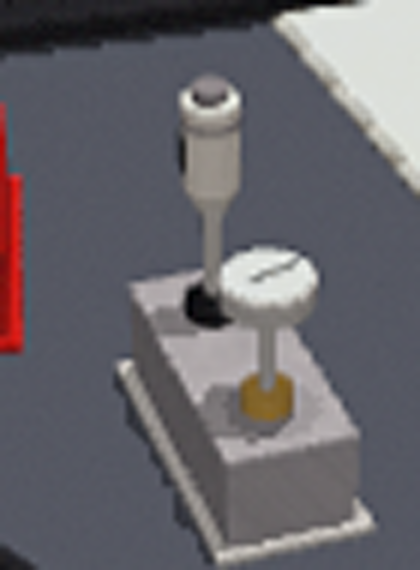

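View pics/c3.png

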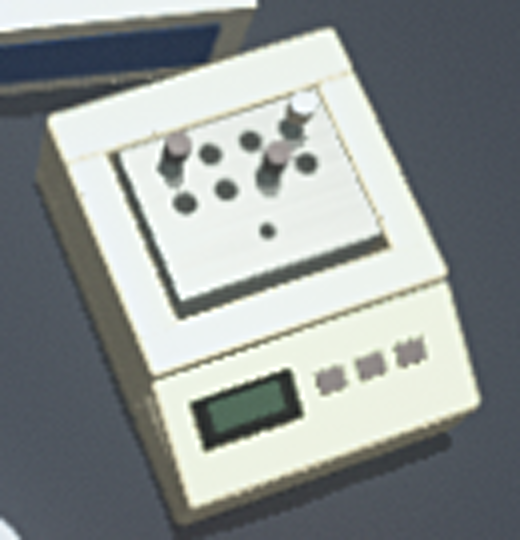

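View pics/c4.png

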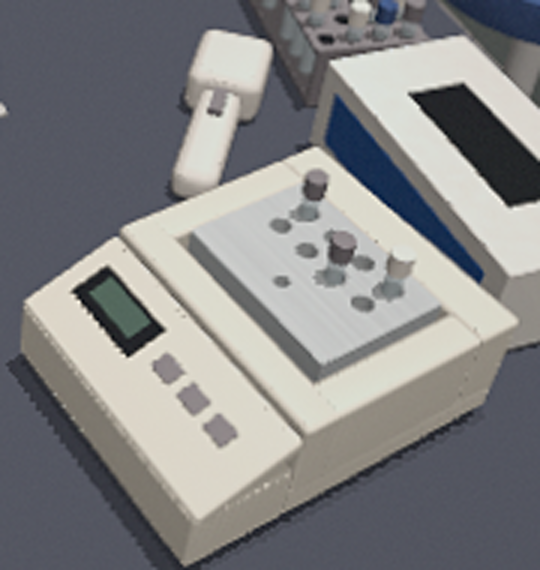

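The crops confirm it: logger with grey button at top (183,211.5), side (275,134.5). The dial is beside it. The thermometer well is the lone small hole at top (366.4,147.4), side (393.7,263.3).

Run:
```python
from h import *
S=read_camera('side');T=read_camera('top')
f=lambda u,v,k,x,y:((u+.5)/k-.5+x,(v+.5)/k-.5+y)
pts={'button':(f(145,173,8,165,190),f(211,88,6,240,120),.164),
'dial':(f(443,168,8,165,190),f(268,278,6,240,120),.115),
'well':(f(267,231,4,300,90),f(282,281,3,300,170),.1),
'capA':(f(177,145,4,300,90),f(315,178,3,300,170),.133),
'capB':(f(277,150,4,300,90),f(342,239,3,300,170),.133),
'capC':(f(303,103,4,300,90),f(401,254,3,300,170),.133)}
for n,(t,s,z) in pts.items():
    p,e=tri(T,t,S,s); print(n,p.round(4),'gap',round(e,4),'top@z',atz(T,t,z).round(4),'side@z',atz(S,s,z).round(4))
# block corners (top z=.1) & stand corners (z=.05)
for n,u in (('blkL',(120,153)),('blkR',(318,86)),('blkFL',(180,304)),('blkFR',(387,235))): print(n,atz(T,f(*u,4,300,90),.1).round(4))
for n,u in (('stBR',(568,108)),('stFR',(604,302)),('stFL',(138,375))): print(n,atz(T,f(*u,8,165,190),.05).round(4))
for n,u in (('sL',(130,286)),('sF',(230,464)),('sR',(358,436))): print(n,atz(S,f(*u,6,240,120),.05).round(4))
for n,u in (('bL',(190,240)),('bF',(318,366)),('bR',(445,308)),('bB',(310,187))): print(n,atz(S,f(*u,3,300,170),.1).round(4))
```

```text
button [0.469  0.2498 0.1634] gap 0.0014 top@z [0.4681 0.2497 0.164 ] side@z [0.4695 0.249  0.164 ]
dial [0.4767 0.1792 0.1146] gap 0.0005 top@z [0.4763 0.1792 0.115 ] side@z [0.4768 0.1787 0.115 ]
well [ 0.6077 -0.1636  0.0995] gap 0.0003 top@z [ 0.6074 -0.1635  0.1   ] side@z [ 0.6077 -0.164   0.1   ]
capA [ 0.6502 -0.1102  0.1309] gap 0.0003 top@z [ 0.6494 -0.1098  0.133 ] side@z [ 0.6486 -0.1122  0.133 ]
capB [ 0.6419 -0.1664  0.1326] gap 0.0022 top@z [ 0.6429 -0.1666  0.133 ] side@z [ 0.6403 -0.167   0.133 ]
capC [ 0.6713 -0.1859  0.1317] gap 0.0012 top@z [ 0.6714 -0.1857  0.133 ] side@z [ 0.6697 -0.1872  0.133 ]
blkL [ 0.6619 -0.0829  0.1   ]
blkR [ 0.6986 -0.2069  0.1   ]
blkFL [ 0.5658 -0.1073  0.1   ]
blkFR [ 0.6006 -0.2341  0.1   ]
stBR [0.5084 0.15   0.05  ]
stFR [0.4494 0.1423 0.05  ]
stFL [0.4373 0.2788 0.05  ]
sL [0.4376 0.2794 0.05  ]
sF [0.4528 0.1444 0.05  ]
sR [0.5084 0.1503 0.05  ]
bL [ 0.5645 -0.1167  0.1   ]
bF [ 0.5997 -0.2316  0.1   ]
bR [ 0.6967 -0.2086  0.1   ]
bB [ 0.6631 -0.0885  0.1   ]
```

Positions agree between both cameras (gaps ≤2 mm). The logger-to-dial distance is 71 mm against 72, and the button height is 163 mm against 164. Moving above the logger, with the jaws opening along the stand's x axis, away from the dial.

step_arm(steps=[[0.2485, -0.281, 0.02, 0, 0, -1.07, 1], [0.2485, -0.281, 0.02, 0, 0, -1.07, 1], [0.2485, -0.281, 0.02, 0, 0, -1.07, 1], [0.2485, -0.281, 0.02, 0, 0, -1.07, 1], [0.2485, -0.281, 0.02, 0, 0, -1.07, 1], [0.2485, -0.281, 0.02, 0, 0, -1.07, 1], [0.2485, -0.281, 0.02, 0, 0, -1.07, 1], [0.2485, -0.281, 0.02, 0, 0, -1.07, 1], [0.2485, -0.281, 0.02, 0, 0, -1.07, 1], [0.2485, -0.281, 0.02, 0, 0, -1.07, 1], [0.2485, -0.281, 0.02, 0, 0, -1.07, 1], [0.2485, -0.281, 0.02, 0, 0, -1.07, 1]])

```text
t: 2.7
position: [0.469, 0.25, 0.2512]
orientation: [0.472, 0.526, -0.473, 0.526]
wrist_force: [-0.4, 0.3, -0.6]
grip_width: 0.0853
```

step_arm(steps=[[0, -0.0005, -0.03, 0, 0, 0, 1], [0, -0.0005, -0.06, 0, 0, 0, 1], [0, -0.0005, -0.09, 0, 0, 0, 1], [0, -0.0005, -0.11, 0, 0, 0, 1], [0, -0.0005, -0.13, 0, 0, 0, 1], [0, -0.0005, -0.13, 0, 0, 0, 1], [0, -0.0005, -0.13, 0, 0, 0, 1]])

```text
t: 3.28
position: [0.4681, 0.2504, 0.1212]
orientation: [0.472, 0.527, -0.472, 0.526]
wrist_force: [-0.4, 0.7, 1.3]
grip_width: 0.0853
```

Run:
```python
from h import *
S=read_camera('side');T=read_camera('top')
a=cv2.resize(S['image'][90:220,220:330,::-1],None,fx=4,fy=4,interpolation=2)
b=cv2.resize(T['image'][150:280,140:230,::-1],None,fx=4,fy=4,interpolation=2)
cv2.imwrite('pics/g1.png',np.hstack([a,b]));print(sense()['wrist_force'],sense()['position'])
```

```text
[-0.51406142  0.54781588 -0.14628741] [0.46928792 0.25030446 0.12279511]
```

View pics/g1.png

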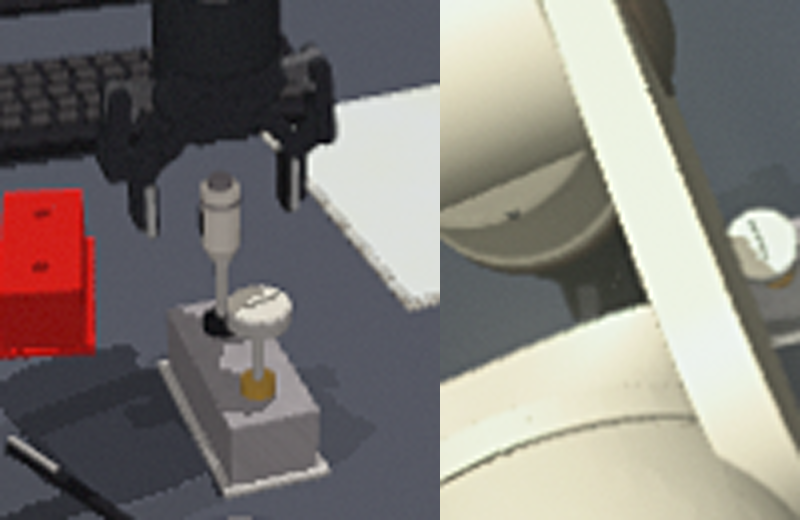

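The side view (pics/g1.png, left half) shows the fingers at crop (148,205) and (292,180), either side of the head at (220,215). They are clear of the dial at (258,308). Closing.

step_arm(steps=[[0, 0, 0, 0, 0, 0, 0], [0, 0, 0, 0, 0, 0, -0.2], [0, 0, 0, 0, 0, 0, -0.5], [0, 0, 0, 0, 0, 0, -1], [0, 0, 0, 0, 0, 0, -1], [0, 0, 0, 0, 0, 0, -1], [0, 0, 0, 0, 0, 0, -1], [0, 0, 0, 0, 0, 0, -1], [0, 0, 0, 0, 0, 0, -1], [0, 0, 0, 0, 0, 0, -1]])

```text
t: 4.22
position: [0.4692, 0.2495, 0.1213]
orientation: [0.473, 0.526, -0.472, 0.526]
wrist_force: [0.6, 0.8, 2.8]
grip_width: 0.0236
```

step_arm(steps=[[0, 0, 0, 0, 0, 0, -1], [0, 0, 0.005, 0, 0, 0, -1], [0, 0, 0.015, 0, 0, 0, -1], [0, 0, 0.03, 0, 0, 0, -1], [0, 0, 0.05, 0, 0, 0, -1], [0, 0, 0.075, 0, 0, 0, -1], [0, 0, 0.1, 0, 0, 0, -1], [0, 0, 0.125, 0, 0, 0, -1], [0, 0, 0.14, 0, 0, 0, -1], [0, 0, 0.15, 0, 0, 0, -1], [0, 0, 0.15, 0, 0, 0, -1]])

```text
t: 5.13
position: [0.4695, 0.2496, 0.2737]
orientation: [0.473, 0.526, -0.472, 0.527]
wrist_force: [1.0, 0.5, 0.1]
grip_width: 0.0235
```

Run:
```python
from h import *
S=read_camera('side')
a=cv2.resize(S['image'][40:220,200:350,::-1],None,fx=3.3,fy=3.3,interpolation=2)
cv2.imwrite('pics/g2.png',a);s=sense();print(s['wrist_force'],s['position'],s['grip_width'])
```

```text
[-0.46682987 -0.15369075 -0.94032902] [0.46922294 0.24949664 0.27188463] 0.023572188691666954
```

View pics/g2.png

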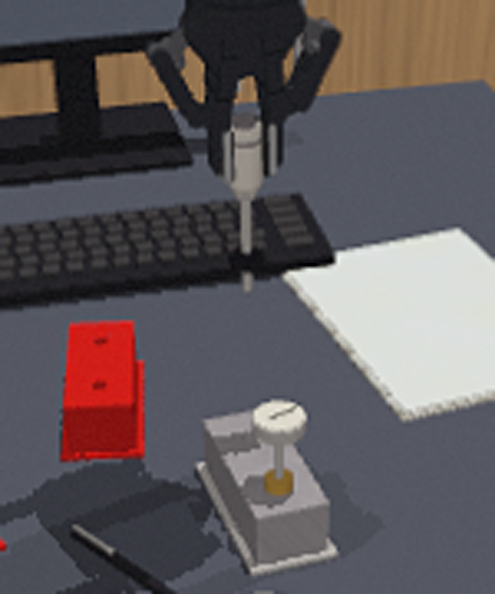

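The picture shows the logger upright in the fingers with its collar on the stem (crop (245,260)), out of the stand. The dial is untouched at (278,420). Carrying it over to the well while turning the jaws parallel to the block's y axis.

step_arm(steps=[[0.008, -0.022, 0, 0, 0, 0.05, -1], [0.019, -0.058, 0, 0, 0, 0.15, -1], [0.032, -0.095, 0, 0, 0, 0.25, -1], [0.044, -0.132, 0, 0, 0, 0.35, -1], [0.057, -0.169, 0, 0, 0, 0.45, -1], [0.069, -0.207, 0, 0, 0, 0.55, -1], [0.082, -0.244, 0, 0, 0, 0.65, -1], [0.094, -0.281, 0, 0, 0, 0.76, -1], [0.107, -0.318, 0, 0, 0, 0.87, -1], [0.119, -0.355, 0, 0, 0, 0.98, -1], [0.13, -0.388, 0, 0, 0, 1.08, -1], [0.136, -0.405, 0, 0, 0, 1.18, -1]])

```text
t: 6.18
position: [0.6052, -0.1592, 0.269]
orientation: [0.099, 0.701, -0.099, 0.699]
wrist_force: [0.2, 0.5, -1.1]
grip_width: 0.0238
```

step_arm(steps=[[0.0026, -0.008, 0, 0, 0, 0, -1], [0.0026, -0.008, 0, 0, 0, 0, -1], [0.0026, -0.008, 0, 0, 0, 0, -1], [0.0026, -0.008, 0, 0, 0, 0, -1]])

```text
t: 6.52
position: [0.6074, -0.1623, 0.271]
orientation: [0.1, 0.7, -0.1, 0.7]
wrist_force: [-0.6, -0.3, -0.0]
grip_width: 0.0234
```

```bash
cat > look.py <<'E'
from h import *
import sys
n=sys.argv[1]
S=read_camera('side');T=read_camera('top')
cv2.imwrite(f'pics/{n}_rs.png',S['image'][:,:,::-1]);cv2.imwrite(f'pics/{n}_rt.png',T['image'][:,:,::-1])
a=cv2.resize(S['image'][180:300,340:460,::-1],None,fx=5,fy=5,interpolation=2) if len(sys.argv)<3 else cv2.resize(S['image'][120:300,320:480,::-1],None,fx=3.3,fy=3.3,interpolation=2)
cv2.imwrite(f'pics/{n}_s.png',a)
b=cv2.resize(T['image'][90:210,300:430,::-1],None,fx=4,fy=4,interpolation=2)
cv2.imwrite(f'pics/{n}_t.png',b)
s=sense();print(s['t'],s['wrist_force'].round(2),s['position'].round(4),s['orientation'].round(3),s['q'].round(2))
E
python3 look.py w1 big
```

```text
6.6167 [ 0.07  0.6  -0.79] [ 0.6076 -0.1622  0.2715] [ 0.1  0.7 -0.1  0.7] [-0.38  0.25  1.23  0.    1.65 -1.67]
```

View pics/w1_s.png

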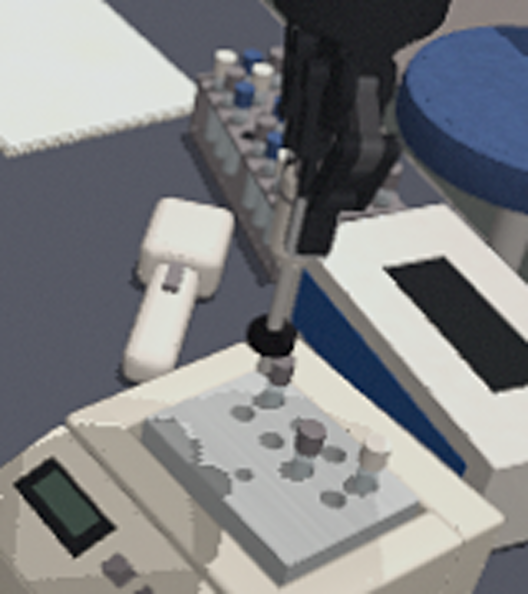

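View pics/w1_t.png

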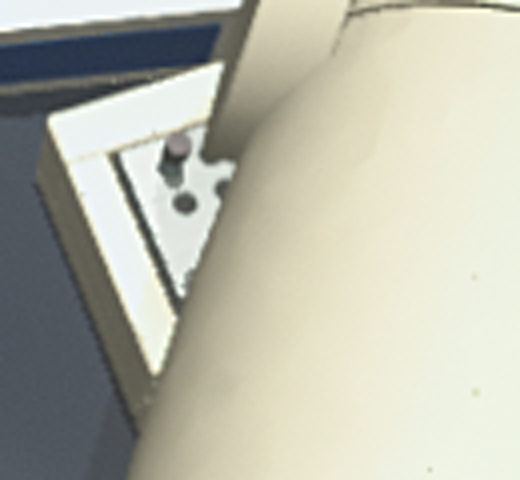

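Run:
```python
from h import *
S=read_camera('side')
for z in(.1,.11,.178,.2,.209,.23,.258,.308):print(z,proj(S,[.6076,-.1625,z]).round(1), ((proj(S,[.6076,-.1625,z])[0]-[320,120])*3.3).round(0))
crop(S,380,150,435,250,6,'pics/w2.png')
```

```text
0.1 [[393.3 262.8]] [242. 471.]
0.11 [[394.2 259.2]] [245. 459.]
0.178 [[400.8 232.9]] [266. 372.]
0.2 [[403.  223.7]] [274. 342.]
0.209 [[404.  219.8]] [277. 329.]
0.23 [[406.3 210.6]] [285. 299.]
0.258 [[409.4 197.7]] [295. 256.]
0.308 [[415.5 173. ]] [315. 175.]
```

View pics/w2.png

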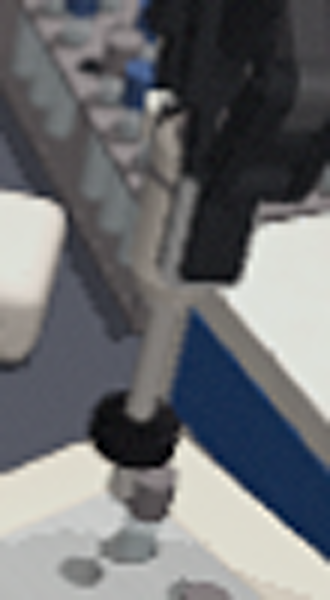

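The stem lies on the projected vertical line through the TCP within about 0.5 px (collar at (402.4,223.3), predicted (403,223.5)), so it hangs upright. Lowering to just above the mouth.

step_arm(steps=[[0, 0, -0.015, 0, 0, 0, -1], [0, 0, -0.03, 0, 0, 0, -1], [0, 0, -0.045, 0, 0, 0, -1], [0, 0, -0.058, 0, 0, 0, -1], [0, 0, -0.066, 0, 0, 0, -1], [0, 0, -0.066, 0, 0, 0, -1], [0, 0, -0.066, 0, 0, 0, -1], [0, 0, -0.066, 0, 0, 0, -1]])

```text
t: 7.33
position: [0.608, -0.1634, 0.2063]
orientation: [0.1, 0.7, -0.1, 0.7]
wrist_force: [0.1, -0.7, -1.2]
grip_width: 0.0238
```

```bash
python3 look.py w3
python3 - <<'E'
from h import *
S=read_camera('side');print(sense()['position'],sense()['wrist_force'])
x,y=.6076,-.163
for z in(.1,.112,.134,.146,.19):print(z,((proj(S,[x,y,z])[0]-[340,180]+.5)*5-.5).round(0))
print('well',((proj(S,[.6076,-.1637,.1])[0]-[340,180]+.5)*5-.5).round(0))
E
```

```text
7.4333 [-0.62  0.08 -0.97] [ 0.608  -0.1636  0.2063] [ 0.1  0.7 -0.1  0.7] [-0.39  0.27  1.34 -0.    1.53 -1.67]
[ 0.60795977 -0.16358046  0.20612643] [ 0.45774048 -0.42039591 -0.57402742]
0.1 [269. 417.]
0.112 [275. 395.]
0.134 [285. 354.]
0.146 [291. 331.]
0.19 [313. 243.]
well [270. 418.]
```

View pics/w3_s.png

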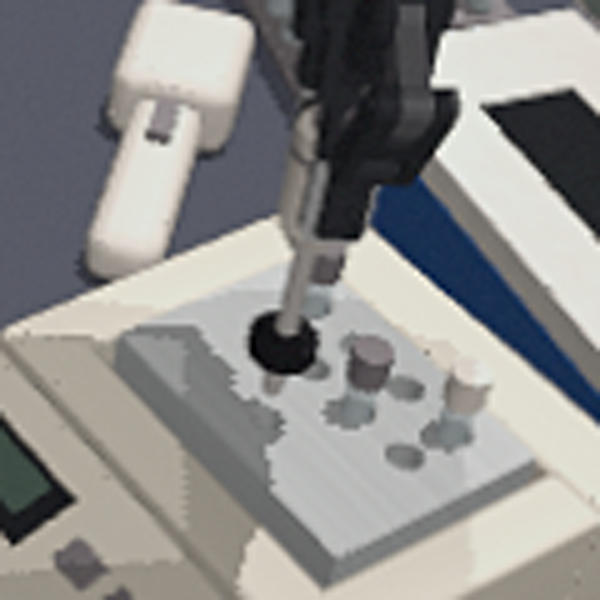

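View pics/w3_t.png

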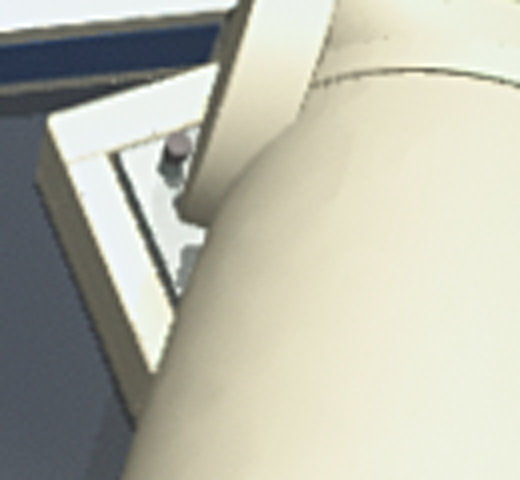

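Run:
```python
from h import *
r=cv2.imread('pics/w3_rs.png')[:,:,::-1]
S=read_camera('side');cv2.imwrite('pics/w4.png',cv2.resize(r[220:265,380:420,::-1],None,fx=13,fy=13,interpolation=cv2.INTER_CUBIC))
J=[(proj(S,np.array([.6076,-.1637,.12])+d)-proj(S,[.6076,-.1637,.12]))[0]/5 for d in np.eye(3)*.005]
print('px per mm xyz',np.array(J).round(3))
g=cv2.cvtColor(r,cv2.COLOR_RGB2GRAY)
for v in list(range(229,242)): print(v,proj(S,[.6076,-.1637,.1]).round(1)[0][0] if v==229 else '',g[v,392:410])
for z in (.15,.16,.17,.18): print(z,proj(S,[.6076,-.1637,z])[0].round(2))
```

```text
px per mm xyz [[ 0.495 -0.091]
 [-0.228 -0.379]
 [ 0.093 -0.372]]
229 393.6 [221 222 222 223 226 200 138 114 121 125 129 131 131 130 131 133 130 174]
230  [222 222 222 223 224 227 189 123 126 129 129 128 128 132 133 130 125 187]
231  [223 223 224 223 223 225 178 110 125 130 120  98  86 105 115 108  82 184]
232  [223 223 221 215 212 199 147 114 127 130 115  87  78  84  88  85  70 213]
233  [221 215 207 204 206 182 129 118 129 130 103  79  81  85  83  79 106 214]
234  [208 206 205 204 207 170 117 121 128 129  98  77  83  84  84  75 184 222]
235  [204 205 206 206 209 165 108 125 130 117  86  77  81  84  79  69 176 220]
236  [203 204 206 208 198 147 114 127 128 125 107  85  79  78  74 161 199 214]
237  [206 205 206 210 186 130 119 128 125 139 159 171 154 165 173 199 204 202]
238  [188 189 188 191 160 114 123 129 125 142 155 158 166 167 190 204 204 202]
239  [186 187 188 191 150 106 126 128 122 124 131 132 139 150 181 203 206 189]
240  [186 186 189 181 136 115 126 128 118 124 130 133 130 132 162 183 186 186]
241  [192 194 194 185 142 119 129 128 121 128 133 133 128 110 157 182 185 186]
0.15 [398.26 244.52]
0.16 [399.24 240.58]
0.17 [400.24 236.58]
0.18 [401.26 232.51]
```

View pics/w4.png

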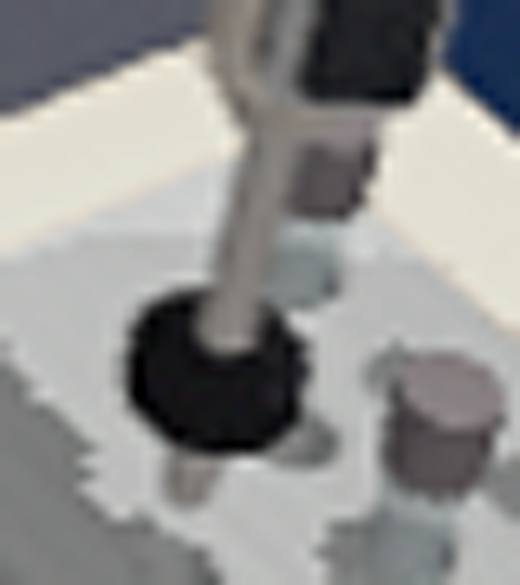

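The tip shows at side px ≈(393.8,258.4) and the stem at (398.3,240). The well's vertical line there is about 1 px to the right, so the logger is ~1.5–2 mm short in x. Shifting +1.5 mm in x, then easing in.

step_arm(steps=[[0.0015, -0.0004, 0, 0, 0, 0, -1], [0.0015, -0.0004, 0, 0, 0, 0, -1], [0.0015, -0.0004, -0.003, 0, 0, 0, -1], [0.0015, -0.0004, -0.006, 0, 0, 0, -1], [0.0015, -0.0004, -0.008, 0, 0, 0, -1], [0.0015, -0.0004, -0.01, 0, 0, 0, -1], [0.0015, -0.0004, -0.012, 0, 0, 0, -1], [0.0015, -0.0004, -0.013, 0, 0, 0, -1]])

```text
t: 8.2
position: [0.6091, -0.1639, 0.1919]
orientation: [0.1, 0.7, -0.1, 0.7]
wrist_force: [-0.2, 0.4, -1.7]
grip_width: 0.0236
```

step_arm(steps=[[0, 0, -0.001, 0, 0, 0, -1], [0, 0, -0.002, 0, 0, 0, -1], [0, 0, -0.003, 0, 0, 0, -1], [0, 0, -0.004, 0, 0, 0, -1]])

```text
t: 8.53
position: [0.6093, -0.1639, 0.1882]
orientation: [0.1, 0.7, -0.1, 0.7]
wrist_force: [0.1, 0.4, -1.6]
grip_width: 0.0235
```

step_arm(steps=[[0, 0, -0.001, 0, 0, 0, -1], [0, 0, -0.002, 0, 0, 0, -1], [0, 0, -0.003, 0, 0, 0, -1]])

```text
t: 8.78
position: [0.6092, -0.164, 0.1852]
orientation: [0.1, 0.7, -0.1, 0.7]
wrist_force: [1.1, -0.4, -1.5]
grip_width: 0.0237
```

Run:
```python
from h import *
S=read_camera('side');cv2.imwrite('pics/w5.png',cv2.resize(S['image'][220:280,370:430,::-1],None,fx=10,fy=10,interpolation=cv2.INTER_CUBIC))
s=sense();print(s['position'],s['wrist_force'],s['ft_torque'])
for z in (.1,.12,.15,.16):print(z,((proj(S,[.6076,-.1637,z])[0]-[370,220]+.5)*10-.5).round(0))
```

```text
[ 0.60918475 -0.16392066  0.18497651] [ 1.10885419  0.94669461 -0.89050647] [0.00683796 0.00520635 0.00959128]
0.1 [240. 437.]
0.12 [259. 364.]
0.15 [287. 250.]
0.16 [297. 210.]
```

View pics/w5.png

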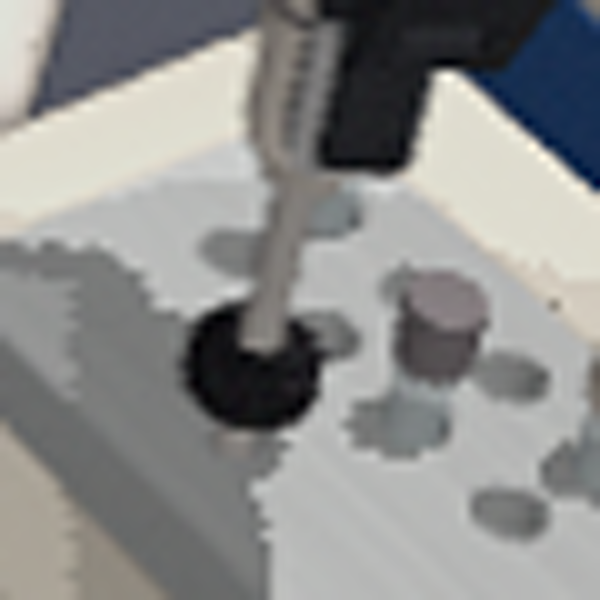

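Tip entering at the mouth (crop (237,440), mouth predicted (240,437)). There is no vertical load, and both the stem line and the lateral force suggest a little more +x.

step_arm(steps=[[0.0006, -0.0001, -0.0005, 0, 0, 0, -1], [0.0006, -0.0001, -0.001, 0, 0, 0, -1], [0.0006, -0.0001, -0.002, 0, 0, 0, -1], [0.0006, -0.0001, -0.003, 0, 0, 0, -1]])

```text
t: 9.17
position: [0.6099, -0.164, 0.1822]
orientation: [0.1, 0.7, -0.1, 0.7]
wrist_force: [0.6, -0.3, -0.5]
grip_width: 0.024
```

step_arm(steps=[[0, 0, -0.001, 0, 0, 0, -1], [0, 0, -0.002, 0, 0, 0, -1], [0, 0, -0.003, 0, 0, 0, -1], [0, 0, -0.004, 0, 0, 0, -1]])

```text
t: 9.5
position: [0.6098, -0.164, 0.1782]
orientation: [0.1, 0.7, -0.1, 0.7]
wrist_force: [-0.3, -0.5, 0.2]
grip_width: 0.0237
```

Run:
```python
from h import *
S=read_camera('side');cv2.imwrite('pics/w6.png',cv2.resize(S['image'][220:280,370:430,::-1],None,fx=10,fy=10,interpolation=cv2.INTER_CUBIC))
s=sense();print(s['position'],s['wrist_force'],s['ft_torque'])
```

```text
[ 0.60974276 -0.16400692  0.17792918] [ 0.14867377  0.40267146 -1.59383168] [ 0.03264338  0.03163007 -0.00472167]
```

View pics/w6.png

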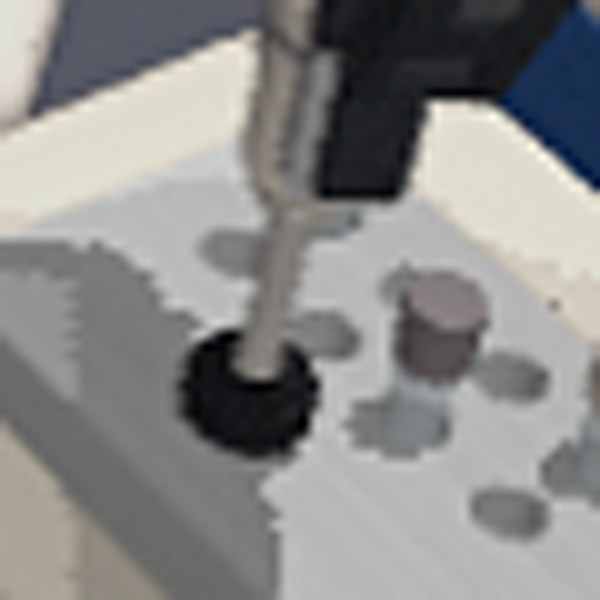

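The collar is at (250,395), sinking straight with no vertical load, so the tip is inside the well. Continuing in 1 mm rows.

step_arm(steps=[[0, 0, -0.001, 0, 0, 0, -1], [0, 0, -0.002, 0, 0, 0, -1], [0, 0, -0.003, 0, 0, 0, -1], [0, 0, -0.004, 0, 0, 0, -1]])

```text
t: 9.88
position: [0.6098, -0.164, 0.1742]
orientation: [0.1, 0.7, -0.1, 0.7]
wrist_force: [0.1, 0.5, -1.4]
grip_width: 0.0237
```

step_arm(steps=[[0, 0, -0.001, 0, 0, 0, -1], [0, 0, -0.002, 0, 0, 0, -1], [0, 0, -0.003, 0, 0, 0, -1]])

```text
t: 10.13
position: [0.6098, -0.164, 0.1712]
orientation: [0.1, 0.7, -0.1, 0.7]
wrist_force: [-0.8, 1.0, 1.7]
grip_width: 0.0237
```

step_arm(steps=[[0, 0, -0.001, 0, 0, 0, -1], [0, 0, -0.002, 0, 0, 0, -1], [0, 0, -0.003, 0, 0, 0, -1]])

```text
t: 10.38
position: [0.6099, -0.1641, 0.1684]
orientation: [0.1, 0.7, -0.1, 0.7]
wrist_force: [-0.6, 0.2, 2.2]
grip_width: 0.0236
```

Run:
```python
from h import *
S=read_camera('side');cv2.imwrite('pics/w7.png',cv2.resize(S['image'][220:280,370:430,::-1],None,fx=10,fy=10,interpolation=cv2.INTER_CUBIC))
s=sense();print(s['position'],s['wrist_force'],s['ft_torque'])
```

```text
[ 0.60982969 -0.16404932  0.16811809] [-0.21135469  0.18813666  2.26725266] [0.07745548 0.01881312 0.01133674]
```

View pics/w7.png

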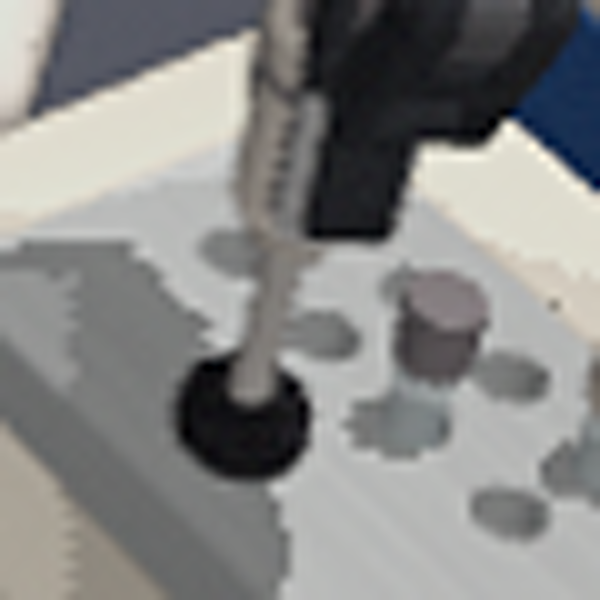

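The collar landed at TCP z≈0.171, as expected (tip 22 mm deep), and slides at about 3 N. Now feeling for the bottom in small increments.

step_arm(steps=[[0, 0, -0.0004, 0, 0, 0, -1], [0, 0, -0.0008, 0, 0, 0, -1]])

```text
t: 10.6
position: [0.6099, -0.164, 0.1675]
orientation: [0.1, 0.7, -0.1, 0.7]
wrist_force: [-1.0, 0.5, 2.4]
grip_width: 0.0238
```

step_arm(steps=[[0, 0, -0.0004, 0, 0, 0, -1], [0, 0, -0.0008, 0, 0, 0, -1], [0, 0, -0.0012, 0, 0, 0, -1]])

```text
t: 10.85
position: [0.6099, -0.164, 0.1663]
orientation: [0.1, 0.7, -0.1, 0.7]
wrist_force: [-0.5, 0.3, 1.5]
grip_width: 0.0236
```

step_arm(steps=[[0, 0, -0.0004, 0, 0, 0, -1], [0, 0, -0.0008, 0, 0, 0, -1]])

```text
t: 11.02
position: [0.6098, -0.164, 0.1654]
orientation: [0.1, 0.7, -0.1, 0.7]
wrist_force: [-0.3, -0.4, 1.7]
grip_width: 0.0242
```

step_arm(steps=[[0, 0, -0.0004, 0, 0, 0, -1], [0, 0, -0.0008, 0, 0, 0, -1]])

```text
t: 11.18
position: [0.6098, -0.1641, 0.1647]
orientation: [0.1, 0.7, -0.1, 0.7]
wrist_force: [0.7, 0.3, 2.0]
grip_width: 0.024
```

step_arm(steps=[[0, 0, -0.0004, 0, 0, 0, -1], [0, 0, -0.0008, 0, 0, 0, -1]])

```text
t: 11.35
position: [0.6098, -0.164, 0.1638]
orientation: [0.1, 0.7, -0.1, 0.7]
wrist_force: [-0.5, 0.4, 1.9]
grip_width: 0.0234
```

step_arm(steps=[[0, 0, -0.0004, 0, 0, 0, -1], [0, 0, -0.0008, 0, 0, 0, -1]])

```text
t: 11.52
position: [0.6098, -0.164, 0.163]
orientation: [0.1, 0.7, -0.1, 0.7]
wrist_force: [0.8, 0.1, 2.8]
grip_width: 0.0239
```

step_arm(steps=[[0, 0, -0.0004, 0, 0, 0, -1], [0, 0, -0.0008, 0, 0, 0, -1]])

```text
t: 11.68
position: [0.6098, -0.164, 0.1622]
orientation: [0.1, 0.7, -0.1, 0.7]
wrist_force: [-0.6, 0.1, 2.9]
grip_width: 0.0239
```

step_arm(steps=[[0, 0, -0.0004, 0, 0, 0, -1], [0, 0, -0.0008, 0, 0, 0, -1]])

```text
t: 11.85
position: [0.6098, -0.164, 0.1615]
orientation: [0.1, 0.7, -0.1, 0.7]
wrist_force: [1.1, -0.2, 2.6]
grip_width: 0.0238
```

step_arm(steps=[[0, 0, -0.0004, 0, 0, 0, -1], [0, 0, -0.0008, 0, 0, 0, -1]])

```text
t: 12.02
position: [0.6098, -0.1641, 0.1606]
orientation: [0.1, 0.7, -0.1, 0.7]
wrist_force: [0.6, 0.4, 2.3]
grip_width: 0.0237
```

step_arm(steps=[[0, 0, -0.0004, 0, 0, 0, -1], [0, 0, -0.0008, 0, 0, 0, -1]])

```text
t: 12.18
position: [0.6098, -0.164, 0.1598]
orientation: [0.1, 0.7, -0.1, 0.7]
wrist_force: [-0.3, 0.7, 1.5]
grip_width: 0.0237
```

step_arm(steps=[[0, 0, -0.0004, 0, 0, 0, -1], [0, 0, -0.0008, 0, 0, 0, -1]])

```text
t: 12.35
position: [0.6098, -0.164, 0.159]
orientation: [0.1, 0.7, -0.1, 0.7]
wrist_force: [0.4, 1.0, 1.7]
grip_width: 0.0235
```

step_arm(steps=[[0, 0, -0.0004, 0, 0, 0, -1], [0, 0, -0.0008, 0, 0, 0, -1]])

```text
t: 12.52
position: [0.6098, -0.164, 0.1582]
orientation: [0.1, 0.7, -0.1, 0.7]
wrist_force: [0.6, 0.7, 1.8]
grip_width: 0.0236
```

step_arm(steps=[[0, 0, -0.0004, 0, 0, 0, -1], [0, 0, -0.0008, 0, 0, 0, -1]])

```text
t: 12.68
position: [0.6098, -0.164, 0.1574]
orientation: [0.1, 0.7, -0.1, 0.7]
wrist_force: [0.1, 0.8, 2.5]
grip_width: 0.0237
```

step_arm(steps=[[0, 0, -0.0004, 0, 0, 0, -1], [0, 0, -0.0008, 0, 0, 0, -1]])

```text
t: 12.85
position: [0.6099, -0.164, 0.1567]
orientation: [0.1, 0.7, -0.1, 0.7]
wrist_force: [-0.3, 0.6, 1.8]
grip_width: 0.0235
```

step_arm(steps=[[0, 0, -0.0004, 0, 0, 0, -1], [0, 0, -0.0008, 0, 0, 0, -1]])

```text
t: 13.02
position: [0.6098, -0.164, 0.1558]
orientation: [0.1, 0.7, -0.1, 0.7]
wrist_force: [-0.4, 0.8, 2.2]
grip_width: 0.024
```

step_arm(steps=[[0, 0, -0.0004, 0, 0, 0, -1], [0, 0, -0.0008, 0, 0, 0, -1]])

```text
t: 13.18
position: [0.6098, -0.164, 0.155]
orientation: [0.1, 0.7, -0.1, 0.7]
wrist_force: [0.3, 1.4, 1.6]
grip_width: 0.0237
```

step_arm(steps=[[0, 0, -0.0004, 0, 0, 0, -1], [0, 0, -0.0008, 0, 0, 0, -1]])

```text
t: 13.35
position: [0.6098, -0.164, 0.1542]
orientation: [0.1, 0.7, -0.1, 0.7]
wrist_force: [0.8, 0.7, 2.1]
grip_width: 0.0239
```

step_arm(steps=[[0, 0, -0.0004, 0, 0, 0, -1], [0, 0, -0.0008, 0, 0, 0, -1]])

```text
t: 13.52
position: [0.6099, -0.164, 0.1534]
orientation: [0.1, 0.7, -0.1, 0.7]
wrist_force: [0.0, 1.1, 2.1]
grip_width: 0.0239
```

step_arm(steps=[[0, 0, -0.0004, 0, 0, 0, -1], [0, 0, -0.0008, 0, 0, 0, -1]])

```text
t: 13.68
position: [0.6098, -0.164, 0.1526]
orientation: [0.1, 0.7, -0.1, 0.7]
wrist_force: [1.2, 1.7, 1.5]
grip_width: 0.0236
```

step_arm(steps=[[0, 0, -0.0004, 0, 0, 0, -1], [0, 0, -0.0008, 0, 0, 0, -1]])

```text
t: 13.85
position: [0.6098, -0.164, 0.1518]
orientation: [0.1, 0.7, -0.1, 0.7]
wrist_force: [0.8, 0.1, 3.0]
grip_width: 0.0238
```

Run:
```python
from h import *
S=read_camera('side');cv2.imwrite('pics/w8.png',cv2.resize(S['image'][200:280,360:440,::-1],None,fx=7,fy=7,interpolation=cv2.INTER_CUBIC))
s=sense();print(s['position'],s['wrist_force'],s['ft_torque'])
```

```text
[ 0.60981651 -0.1640131   0.15173792] [0.44175749 1.66110354 1.42295907] [ 0.22925087 -0.06071683  0.04225003]
```

View pics/w8.png

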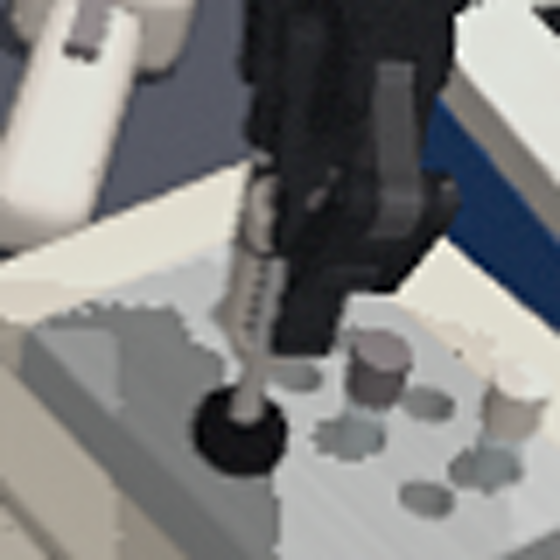

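The stem is sinking through the collar (which stays at crop (240,430) on the block). A slight +y side load shows, so I'm relieving it by 0.5 mm and continuing.

step_arm(steps=[[0, 0.0005, -0.0004, 0, 0, 0, -1], [0, 0.0005, -0.0008, 0, 0, 0, -1]])

```text
t: 14.07
position: [0.6098, -0.1638, 0.1511]
orientation: [0.1, 0.7, -0.1, 0.7]
wrist_force: [0.2, -1.0, 1.7]
grip_width: 0.0235
```

step_arm(steps=[[0, 0, -0.0004, 0, 0, 0, -1], [0, 0, -0.0008, 0, 0, 0, -1]])

```text
t: 14.23
position: [0.6098, -0.1637, 0.1502]
orientation: [0.1, 0.7, -0.1, 0.7]
wrist_force: [-0.2, -1.5, 2.4]
grip_width: 0.0237
```

step_arm(steps=[[0, -0.0002, -0.0004, 0, 0, 0, -1], [0, -0.0002, -0.0008, 0, 0, 0, -1]])

```text
t: 14.4
position: [0.6099, -0.1638, 0.1498]
orientation: [0.1, 0.7, -0.1, 0.7]
wrist_force: [-1.2, -0.5, 8.0]
grip_width: 0.0236
```

The force rose from 2 to 8 N, so the tip is on the bottom. Holding to confirm.

step_arm(steps=[[0, 0, 0, 0, 0, 0, -1], [0, 0, 0, 0, 0, 0, -1], [0, 0, 0, 0, 0, 0, -1], [0, 0, 0, 0, 0, 0, -1]])

```text
t: 14.73
position: [0.6099, -0.1638, 0.1498]
orientation: [0.1, 0.7, -0.1, 0.7]
wrist_force: [-0.3, -1.3, 6.0]
grip_width: 0.0237
```

step_arm(steps=[[0, 0, -0.0002, 0, 0, 0, -1], [0, 0, -0.0002, 0, 0, 0, -1], [0, 0, -0.0002, 0, 0, 0, -1]])

```text
t: 14.98
position: [0.61, -0.1638, 0.1498]
orientation: [0.1, 0.7, -0.1, 0.7]
wrist_force: [-1.7, 0.1, 7.3]
grip_width: 0.0236
```

Firmly bottomed: TCP z stays at 0.1498 and the force rises. Releasing and backing off upward.

step_arm(steps=[[0, 0, 0, 0, 0, 0, 0.0], [0, 0, 0, 0, 0, 0, 0.2], [0, 0, 0, 0, 0, 0, 0.2], [0, 0, 0, 0, 0, 0, 0.2], [0, 0, 0, 0, 0, 0, 0.2], [0, 0, 0.015, 0, 0, 0, 0.2], [0, 0, 0.035, 0, 0, 0, 0.2], [0, 0, 0.06, 0, 0, 0, 0.2], [0, 0, 0.085, 0, 0, 0, 0.2], [0, 0, 0.1, 0, 0, 0, 0.2]])

```text
t: 15.82
position: [0.6101, -0.1638, 0.252]
orientation: [0.1, 0.699, -0.1, 0.701]
wrist_force: [0.4, -1.1, 0.7]
grip_width: 0.0513
```

Run:
```python
from h import *
S=read_camera('side');cv2.imwrite('pics/w9.png',cv2.resize(S['image'][170:280,350:440,::-1],None,fx=5.4,fy=5.4,interpolation=cv2.INTER_CUBIC))
s=sense();print(s['t'],s['position'],s['wrist_force'],s['grip_width'])
for z in(.1,.137,.187,.193): print(z,((proj(S,[.6076,-.1637,z])[0]-[350,170]+.5)*5.4-.5).round(0))
```

```text
15.8667 [ 0.61066607 -0.16402515  0.25437974] [0.48780928 0.76517009 2.86054269] 0.0514866884278772
0.1 [237. 506.]
0.137 [256. 432.]
0.187 [283. 324.]
0.193 [286. 311.]
```

View pics/w9.png

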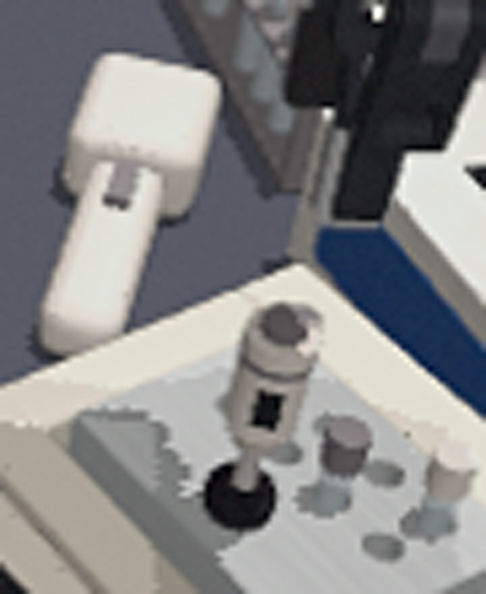

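The logger stands upright by itself. The button is at crop (284,320) against (286,311) predicted, the collar sits on the block and the tubes are untouched. Shutting the fingers over the button, then descending.

step_arm(steps=[[-0.0015, 0, 0, 0, 0, 0, -1], [-0.0015, 0, 0, 0, 0, 0, -1], [-0.0015, 0, 0, 0, 0, 0, -1], [-0.0015, 0, 0, 0, 0, 0, -1], [-0.0015, 0, 0, 0, 0, 0, -1], [-0.0015, 0, 0, 0, 0, 0, -1], [-0.0015, 0, -0.015, 0, 0, 0, -1], [-0.0015, 0, -0.03, 0, 0, 0, -1], [-0.0015, 0, -0.042, 0, 0, 0, -1], [-0.0015, 0, -0.047, 0, 0, 0, -1], [-0.0015, 0, -0.049, 0, 0, 0, -1], [-0.0015, 0, -0.049, 0, 0, 0, -1]])

```text
t: 16.87
position: [0.6083, -0.1637, 0.2002]
orientation: [0.1, 0.7, -0.1, 0.7]
wrist_force: [0.1, -0.3, -0.3]
grip_width: -0.0002
```

Run:
```python
from h import *
S=read_camera('side');cv2.imwrite('pics/w10.png',cv2.resize(S['image'][170:280,350:440,::-1],None,fx=5.4,fy=5.4,interpolation=cv2.INTER_CUBIC))
s=sense();print(s['t'],s['position'],s['wrist_force'],s['grip_width'])
```

```text
16.9167 [ 0.60848793 -0.16382712  0.20072541] [-0.53629215  0.06014249 -0.0327322 ] 0.0001613402658948047
```

View pics/w10.png

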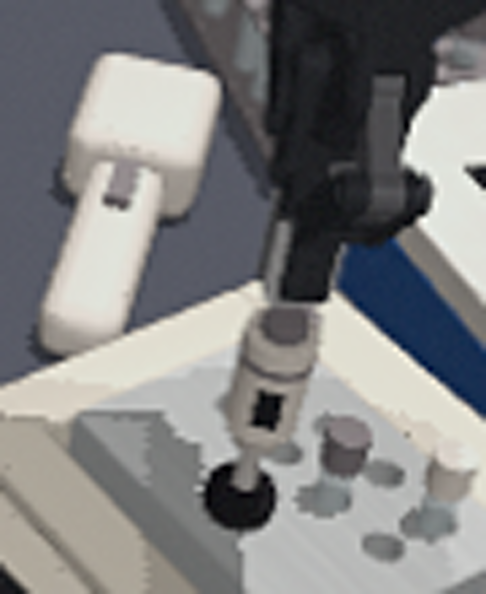

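The fingertips (≈(295,300)) are just above the button (285,322). Small -x nudge, then a gentle press.

step_arm(steps=[[-0.0015, 0, -0.001, 0, 0, 0, -1], [-0.0015, 0, -0.002, 0, 0, 0, -1], [-0.0015, 0, -0.003, 0, 0, 0, -1], [-0.0015, 0, -0.004, 0, 0, 0, -1], [-0.0015, 0, -0.005, 0, 0, 0, -1]])

```text
t: 17.33
position: [0.6069, -0.1638, 0.1953]
orientation: [0.1, 0.7, -0.1, 0.7]
wrist_force: [0.2, -0.2, 0.5]
grip_width: 0.0002
```

step_arm(steps=[[0, 0, -0.0005, 0, 0, 0, -1], [0, 0, -0.001, 0, 0, 0, -1], [0, 0, -0.0015, 0, 0, 0, -1]])

```text
t: 17.58
position: [0.6068, -0.1637, 0.1937]
orientation: [0.1, 0.7, -0.1, 0.7]
wrist_force: [-0.1, -0.5, -0.1]
grip_width: -0.0003
```

step_arm(steps=[[0, 0, -0.0005, 0, 0, 0, -1], [0, 0, -0.001, 0, 0, 0, -1], [0, 0, -0.0015, 0, 0, 0, -1]])

```text
t: 17.83
position: [0.6069, -0.1637, 0.1923]
orientation: [0.1, 0.7, -0.1, 0.7]
wrist_force: [0.2, -0.3, 0.4]
grip_width: 0.0003
```

step_arm(steps=[[0, 0, -0.0005, 0, 0, 0, -1], [0, 0, -0.001, 0, 0, 0, -1]])

```text
t: 18.0
position: [0.6069, -0.1638, 0.1914]
orientation: [0.1, 0.7, -0.1, 0.7]
wrist_force: [0.0, 0.2, 2.2]
grip_width: 0.0004
```

step_arm(steps=[[0, 0, -0.0005, 0, 0, 0, -1], [0, 0, -0.001, 0, 0, 0, -1]])

```text
t: 18.17
position: [0.6069, -0.1637, 0.1904]
orientation: [0.1, 0.7, -0.1, 0.7]
wrist_force: [-1.8, 0.8, 2.5]
grip_width: 0.0002
```

step_arm(steps=[[0, 0, -0.0005, 0, 0, 0, -1], [0, 0, -0.001, 0, 0, 0, -1]])

```text
t: 18.33
position: [0.6069, -0.1637, 0.1894]
orientation: [0.1, 0.7, -0.1, 0.7]
wrist_force: [0.7, 0.6, 2.6]
grip_width: -0.0002
```

step_arm(steps=[[0, 0, -0.0004, 0, 0, 0, -1], [0, 0, -0.0008, 0, 0, 0, -1]])

```text
t: 18.5
position: [0.6069, -0.1637, 0.1885]
orientation: [0.1, 0.7, -0.1, 0.7]
wrist_force: [-0.6, 0.1, 4.2]
grip_width: 0.0001
```

step_arm(steps=[[0, 0, -0.0004, 0, 0, 0, -1], [0, 0, -0.0007, 0, 0, 0, -1]])

```text
t: 18.67
position: [0.607, -0.1638, 0.1881]
orientation: [0.1, 0.7, -0.1, 0.7]
wrist_force: [0.3, 1.5, 7.6]
grip_width: 0.0001
```

The button is fully down (4 mm travel, then a stiff rise to 7.6 N). Holding, then withdrawing straight up.

step_arm(steps=[[0, 0, -0.0002, 0, 0, 0, -1], [0, 0, -0.0002, 0, 0, 0, -1], [0, 0, -0.0002, 0, 0, 0, -1], [0, 0, -0.0002, 0, 0, 0, -1]])

```text
t: 19.0
position: [0.607, -0.1638, 0.1881]
orientation: [0.1, 0.7, -0.1, 0.7]
wrist_force: [-0.5, 0.5, 6.9]
grip_width: 0.0
```

step_arm(steps=[[0, 0, 0.002, 0, 0, 0, -1], [0, 0, 0.006, 0, 0, 0, -1], [0, 0, 0.015, 0, 0, 0, -1], [0, 0, 0.035, 0, 0, 0, -1], [0, 0, 0.06, 0, 0, 0, -1], [0, 0, 0.09, 0, 0, 0, -1], [0, 0, 0.12, 0, 0, 0, -1], [-0.04, 0.04, 0.12, 0, 0, 0, -1], [-0.08, 0.08, 0.12, 0, 0, 0, -1], [-0.1, 0.12, 0.12, 0, 0, 0, -1], [-0.12, 0.16, 0.12, 0, 0, 0, -1], [-0.13, 0.2, 0.12, 0, 0, 0, -1]])

```text
t: 20.0
position: [0.4871, 0.0057, 0.3083]
orientation: [0.1, 0.7, -0.101, 0.7]
wrist_force: [1.0, 0.8, 0.3]
grip_width: 0.0001
```

step_arm(steps=[[-0.03, 0.06, 0, 0, 0, 0, -1], [-0.03, 0.1, 0, 0, 0, 0, -1], [-0.03, 0.12, 0, 0, 0, 0, -1], [-0.03, 0.12, 0, 0, 0, 0, -1]])

```text
t: 20.33
position: [0.4574, 0.1306, 0.3086]
orientation: [0.099, 0.7, -0.097, 0.701]
wrist_force: [1.4, -1.0, 0.3]
grip_width: -0.0001
```

Run:
```python
from h import *
S=read_camera('side');T=read_camera('top')
a=cv2.resize(S['image'][170:280,350:440,::-1],(405,495),interpolation=2)
b=cv2.resize(T['image'][90:210,310:405,::-1],(392,495),interpolation=2)
cv2.imwrite('pics/e1.png',np.hstack([a,b]));cv2.imwrite('pics/e2.png',T['image'][:,:,::-1])
s=sense();print(s['t'],s['position'],s['wrist_force'])
print(((proj(S,[[.6076,-.1637,.1],[.6076,-.1637,.193]])-[350,170]+.5)*4.5-.5).round(0))
print(((proj(T,[[.6076,-.1637,.1],[.6076,-.1637,.193]])-[310,90]+.5)*4.125-.5).round(0))
```

```text
20.4333 [0.45854153 0.12621012 0.30811011] [ 0.41328413 -0.14908314 -0.66410815]
[[198. 421.]
 [238. 259.]]
[[234. 238.]
 [275. 166.]]
```

View pics/e1.png

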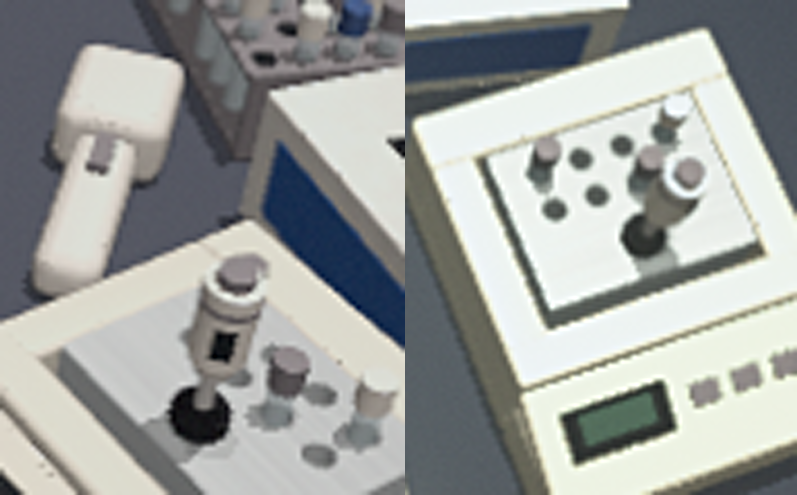

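View pics/e2.png

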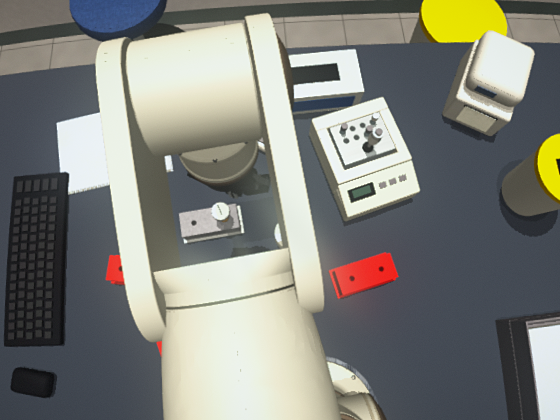

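Both views show the logger standing upright in the well with its collar on the block. The button has sprung back, the tubes are in place, and the dial is still in the stand at top (221,211). Quick numeric check of lean and height.

Run:
```python
from h import *
S=read_camera('side');T=read_camera('top')
t=((284+.5)/4.125-.5+310,(172+.5)/4.125-.5+90);s=((241+.5)/4.5-.5+350,(271+.5)/4.5-.5+170)
print('button',tri(T,t,S,s))
t=((238+.5)/4.125-.5+310,(236+.5)/4.125-.5+90);s=((200+.5)/4.5-.5+350,(416+.5)/4.5-.5+170)
print('collar mid',tri(T,t,S,s))
```

```text
button (array([ 0.60588484, -0.16876706,  0.19109286]), np.float64(0.0014249785650273811))
collar mid (array([ 0.60708948, -0.16469332,  0.1043199 ]), np.float64(0.0004717042480180398))
```

Lean is about 0.05 rad (limit 0.12). The collar's middle is at z 0.104, i.e. its face is on the block, and the button top is at 0.191, so the tip is about 45 mm deep. Handing in.

```bash
python3 -c "
from workcell import *
print(finish_job())"
```

```text
the job is handed in; nothing more can be done
None
```

I moved the logger from the grey stand to the thermometer well, pressed its start button and left it standing by itself. The job was handed in at about 20.5 s and no verdict was reported.

- **Insertion:** The collar touched the block with the tip about 22 mm deep and then slid at about 3 N. The tip met the bottom about 43 mm down, where the wrist force rose to 8 N, against the 24 N limit.
- **Button:** I pressed it with the shut fingers through its full 4 mm travel, held it at about 7 N, then withdrew straight up.
- **Last pictures:** The logger stands free, leaning about 0.05 rad (limit 0.12). Its collar rests on the block and has been pushed up roughly 21 mm. The button looks sprung back, and the tubes and dial look unmoved by eye.
- **Disagreements:** At the well, the logger appeared 1.5–2 mm off from where the arm's position put it, so I shifted it about 2 mm in x while it was going in. The final button height was 191 mm by camera and about 192–193 mm by touch, which is within calibration error.
- **Not measured:** I could not measure the final contact force between the tip and the well bottom directly.

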